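# Stow the fixture pins and bolt the rack lid

## Robot

A 7-joint arm with a two-finger parallel gripper is mounted at the origin on the work surface. World frame = base frame: x ahead of the robot, y to its left, z up, the work surface at z = 0. Lengths are in m, angles in rad, forces in N, time in s.
With the tool pointing down it reaches from about 0.4 to 0.85 m from the base axis. Payload 10.4 kg.
Tool frame: the origin (TCP) lies at the very end of the fingers, on their centre line; the grasp point (between the pads) lies 19 mm behind it; z points along the fingers, y is the line along which they close (so a half turn about z gives the same grasp; the last joint's range is limited). The gripper opens to 85 mm and grips with 20 to 120 N. Pads are 22 mm wide; open, the fingers measure 114 mm over their backs; the gripper's body (76 mm by 85 mm) begins 54 mm behind the grasp point. The pads swing forward as they close: fully open they stand 13 mm farther back than shut.
Start: joints at [1.123, 0.332, -0.065, 1.46, 0.022, 1.35, -0.088], TCP at [0.258, -0.569, 0.231] pointing down, gripper open.
Joint ranges: [-2.6, 2.6], [-0.5, 2.12], [-1.47, 1.34], [0.16, 2.42], [-1.27, 4.41], [0.06, 2.06], [-2.6, 2.6]. Speed limits (rad/s): [2.22, 2.22, 2.79, 2.79, 3.14, 3.14, 3.14].

## Interface

Orientations are given as a unit quaternion [x, y, z, w].
In Python, from workcell import * gives the robot as it stands.
- The arm moves only by the tool step_arm, never from a script. Its argument "commands" is one flat list of numbers, 7 for each row, row after row: the finger opening in mm, from 0 to 85.4, then the shift along the world's x, y, z as a fraction of full scale, then the turn, a rotation vector about the world's x, y, z as a fraction of full scale. A call has exactly 10 rows; each row is the pose to reach, as a shift and turn from the pose commanded when the call began, turning the shorter way round; what a row does not reach only later rows make up. Full scale, the value 1, is 0.6 m for a shift and pi rad for a turn. A row lasts 1/8 s, in which the tool goes at most 62.5 mm and 10.7 degrees, less where a joint would pass 70% of its speed; a pose out of reach is approached as far as the arm can. A call with a number of a shift or a turn outside -1 to 1 is refused whole. A call with a gripper value outside its range is refused whole. The fingers move at their own pace and stop on an object; "squeeze" is the grip in N (left out, the last holds). Time passes only in rows, so rows that repeat a pose let the fingers close, or fill a call up. It gives the time, the measured TCP pose, the force, the opening and the grip force at its end, in the units of the state.
- get_obs(): the state, without advancing time (a new reading comes with each control period).
- camera(name): name is "side" or "top" or "wrist"; returns the picture (400x640x3 uint8, red, green, blue); there is no depth.
- camera_params(name): a dict with "mtx" (3x3 intrinsics, pixels), "extrinsics" (4x4, takes a point from world to camera coordinates); the wrist camera has in their place "tool_from_camera" (4x4, takes a point from camera to tool coordinates, whose origin is the TCP and whose axes are the flange's). Camera axes: x right, y down, z forward; pixel columns grow to the right and rows downward; lengths in m; the calibration is good to about 2 mm. A picture is of the moment at which its call begins: read the wrist's pose just before it. camera_params takes no time and is no camera call.
- hand_in(): hands the job in; it is judged then, once.
The state is a dict: "clock": time; "joint_pos": joint angles; "joint_velocities": joint speeds; "tau": joint torques, N m; "position": TCP position; "ee_rot": TCP orientation; "ft_force": force on the tool from outside, world axes, zero at the start; "torque": the same for the moment, N m; "grip_width": opening from 0.0 (shut) to 1.0 (fully open); "grasp_force": force on a finger pad.
Only numpy, scipy, OpenCV 4.12 (cv2) and the standard library are available. Lean on these libraries where they do the work, as an engineer would, in place of code of your own. Each camera call takes 0.05 s, during which the arm holds its last target. There are 200 camera calls.

## Task

Put the loose fixture pins away: draw the yellow rack's bolt right back, push its lid up past the balance point so that it stays open by itself, and stand every loose pin, upright and foot fully down, in a pocket of its own. Then shut the lid flat and push the bolt across fully home through the keeper. Leave everything else on the plate where it is.

Things in the scene. Friction and masses are not known exactly. Their poses are not given: they have to be found in the camera images.
- pinA_center (a point): steel fixture pin standing upright on the plate top: round foot flange 52 mm across and 12 mm thick, stem 18 mm across above it, 80 mm tall in all, about 0.33 kg; this point is on its axis half-way up, 40 mm above its underside; its z axis points up the stem. Two or three of the four pins are present; an absent one reads None
- pinB_center (a point): steel fixture pin standing upright on the plate top: round foot flange 52 mm across and 12 mm thick, stem 18 mm across above it, 80 mm tall in all, about 0.33 kg; this point is on its axis half-way up, 40 mm above its underside; its z axis points up the stem. Two or three of the four pins are present; an absent one reads None
- pinC_center (a point): steel fixture pin standing upright on the plate top: round foot flange 52 mm across and 12 mm thick, stem 18 mm across above it, 80 mm tall in all, about 0.33 kg; this point is on its axis half-way up, 40 mm above its underside; its z axis points up the stem. Two or three of the four pins are present; an absent one reads None
- pinD_center (a point): steel fixture pin standing upright on the plate top: round foot flange 52 mm across and 12 mm thick, stem 18 mm across above it, 80 mm tall in all, about 0.33 kg; this point is on its axis half-way up, 40 mm above its underside; its z axis points up the stem. Two or three of the four pins are present; an absent one reads None
- pocket1 (a point): pocket1 is next to the deck block that carries the bolt (its wall is 52 mm beyond, 125 mm high). Round pocket in the yellow rack, 57 mm across, 12 mm deep, for one pin's foot; this point is the centre of its mouth, 32 mm above the plate top (a seated pin's centre is 28 mm above it). Axes = the rack's: y along the row of pockets (68 mm apart) from pocket3 to pocket1, x to the hinge, z up
- pocket2 (a point): middle pocket. Round pocket in the yellow rack, 57 mm across, 12 mm deep, for one pin's foot; this point is the centre of its mouth, 32 mm above the plate top (a seated pin's centre is 28 mm above it). Axes = the rack's: y along the row of pockets (68 mm apart) from pocket3 to pocket1, x to the hinge, z up
- pocket3 (a point): pocket at the free end, away from the bolt. Round pocket in the yellow rack, 57 mm across, 12 mm deep, for one pin's foot; this point is the centre of its mouth, 32 mm above the plate top (a seated pin's centre is 28 mm above it). Axes = the rack's: y along the row of pockets (68 mm apart) from pocket3 to pocket1, x to the hinge, z up
- lid (a joint): hinged aluminium lid over the pockets, 135 x 231 x 5 mm, 0.4 kg, almost free hinge: 0 rad is shut (level, at 122 mm above the plate top), 1.85 is the open stop, leaning back; its balance point is near 1.55, below it falls shut, beyond it falls open and stays. While the bolt is in the keeper the lid lifts no more than about 0.08
- lid_hinge (a point): middle of the lid's hinge line, 122 mm above the plate top, 75 mm from the row of pockets on the rack's +x side (away from the robot); the hinge runs along the rack's y axis; its own axes turn with the lid
- lid_handle (a point): middle of the black round bar handle on the lid's free edge: bar about 11 mm thick and 90 mm long along the rack's y axis, held 35 mm clear of the lid's edge, 170 mm from the hinge line; moves with the lid (at lid angle a it is 170 cos a towards the rack's -x from the hinge and 170 sin a above it, in mm)
- bolt (a joint): barrel bolt on top of the rack's deck at its +y end: steel rod 12 mm thick sliding along the rack's y axis. 0 is fully drawn back; it grows as the bolt is pushed towards the rack's -y, onto the lid; the tip enters the keeper at 0.016, comes out of its far side at 0.034 and the bolt is fully home against its stop at 0.050. Friction 2 N, stays where it is left
- bolt_knob (a point): upright red knob post on the bolt, 14 mm across; this point is on its axis, 12 mm below its top and 23 mm above the tops of the guides beside it (172 mm above the plate top); moves with the bolt
- keeper (a point): centre of the opening of the steel keeper, a staple on the lid's top near the deck, 18 mm long, that the bolt's tip passes through when the lid is shut; moves with the lid
- stake_pocket: cast steel stake pocket, a 100 x 70 mm flange with an open square socket, 68 mm high; origin at the centre of its underside; bystander
- rail_clip: plated Z-shaped rub rail clip, about 70 x 30 mm and 20 mm high, among the pins; origin under its lower leg; bystander
- magnet_angle: green magnetic welding angle lying flat, about 90 x 80 mm and 16 mm high; origin near its centre, underside; bystander
- copper_bar: copper backing bar lying flat, 150 x 32 x 12 mm; origin at the centre of its underside, long along its own x; bystander
- chip_hammer: hammer lying flat, about 0.3 m long; bystander
- spray_can: red spray can standing upright, 64 mm across, 170 mm tall; origin under its centre; bystander
Mind the look-alikes: they are no part of the job. Leave any green look-alike of the part that bears pinC_center alone. What is shaped like the part that bears pinA_center but red is not meant.

How it is judged:
By the outcome, as a careful person would: the job done as asked, in the order asked, and still so for the second after the job is handed in, with the robot touching nothing.
Of pinA, pinB, pinC, pinD only 2 to 3 are there at a start; the rules pass over those that are not, and their reading is None.
At some moment in a run one of pinA, pinB, pinC, pinD may be knocked a few centimetres aside while the robot is not near it.
Once in a run the grip may slacken for a moment while it holds something.
It also fails if it takes over 210 s, if anything falls off the work surface, if the arm or the gripper's body presses on something with over 40 N, if the wrist force passes 120 N, or if a joint passes its speed limit or range.

## Working session

There is one attempt and no reset: what is moved stays moved. The work goes in short steps, Python scripts to look and compute and a tool call to move; the robot and the scene stay as the last step left them, time stands still between calls to the robot, and variables do not carry over. Pictures are saved under pics/ and viewed, at most 14 in all, crops included, and the job is handed in when it is done.

Besides the shell and the picture viewer there is one more tool, called as name(argument=value, ...) on one line, values as JSON. step_arm: Moves the arm, as the interface text tells. Its arguments: {"type":"object","properties":{"commands":{"type":"array","items":{"type":"number"}},"squeeze":{"type":"number"}},"required":["commands"]}

```bash
mkdir -p pics; ls
python3 - <<'E'
from workcell import *
import cv2
o=get_obs()
print({k:o[k] for k in ("clock","position","ee_rot","ft_force","grip_width")})
for n in ("side","top","wrist"):
    cv2.imwrite(f"pics/{n}0.png",camera(n)[:,:,::-1]); print(n,camera_params(n))
E
```

```text
pics
{'clock': 0.0, 'position': array([ 0.25744103, -0.5691031 ,  0.23050859]), 'ee_rot': array([ 9.77520232e-01,  2.10840463e-01, -1.78914456e-04, -6.80301451e-04]), 'ft_force': array([ 0.44264691, -0.37441931,  0.78486476]), 'grip_width': 0.9996143303804544}
side {'mtx': array([[430.40462299,   0.        , 323.38233093],
       [  0.        , 430.40462299, 201.67019533],
       [  0.        ,   0.        ,   1.        ]]), 'extrinsics': array([[ 0.96755602, -0.25181416, -0.02061494, -0.52931039],
       [-0.14894893, -0.50259642, -0.85159324,  0.19895189],
       [ 0.20408224,  0.82703474, -0.52379764,  1.4384253 ],
       [ 0.        ,  0.        ,  0.        ,  1.        ]])}
top {'mtx': array([[444.89096969,   0.        , 324.21769219],
       [  0.        , 444.89096969, 206.89269589],
       [  0.        ,   0.        ,   1.        ]]), 'extrinsics': array([[-0.02489315, -0.99965653, -0.00819527,  0.02575504],
       [-0.9900995 ,  0.02578632, -0.13797842,  0.57226587],
       [ 0.13814236,  0.00467941, -0.99040133,  1.52854446],
       [ 0.        ,  0.        ,  0.        ,  1.        ]])}
wrist {'mtx': array([[337.56746882,   0.        , 317.96219731],
       [  0.        , 337.56746882, 195.55825234],
       [  0.        ,   0.        ,   1.        ]]), 'tool_from_camera': array([[-1.72584741e-04, -9.61305118e-01, -2.75485827e-01,
         7.03223963e-02],
       [ 9.99999917e-01, -2.67277045e-04,  3.06186586e-04,
         3.90870863e-04],
       [-3.67969769e-04, -2.75485751e-01,  9.61305084e-01,
        -1.43682369e-01],
       [ 0.00000000e+00,  0.00000000e+00,  0.00000000e+00,
         1.00000000e+00]])}
```

View pics/top0.png

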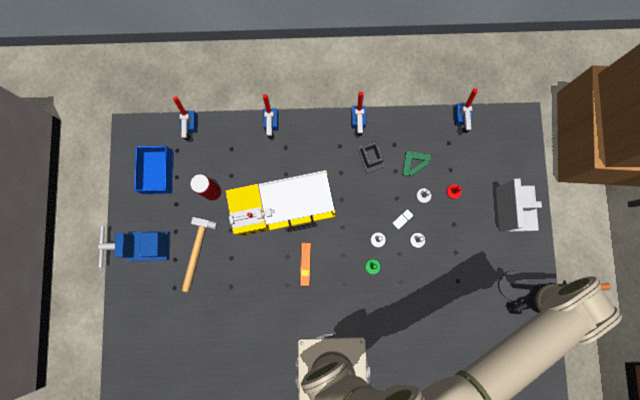

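View pics/side0.png

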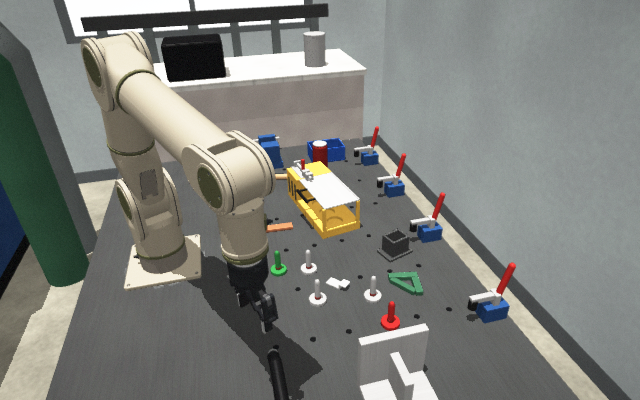

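The top view shows three plain pins at about (378,240), (418,240) and (424,195). The look-alikes are green at (373,267) and red at (454,191). The rack is at about (280,203), with its bolt at the left end (+y). I'll enlarge that part.

```bash
cat > h.py <<'E'
import numpy as np, cv2
from scipy.spatial.transform import Rotation as R
from workcell import *
def ray(name,px,obs=None):
    p=camera_params(name); d=np.linalg.inv(p["mtx"])@[px[0],px[1],1]
    if name=="wrist":
        T=np.eye(4); T[:3,:3]=R.from_quat(obs["ee_rot"]).as_matrix(); T[:3,3]=obs["position"]
        T=T@p["tool_from_camera"]
    else: T=np.linalg.inv(p["extrinsics"])
    return T[:3,3],T[:3,:3]@d
def at_z(name,px,z,obs=None):
    c,d=ray(name,px,obs); return c+d*(z-c[2])/d[2]
def proj(name,P,obs=None):
    p=camera_params(name)
    if name=="wrist":
        T=np.eye(4); T[:3,:3]=R.from_quat(obs["ee_rot"]).as_matrix(); T[:3,3]=obs["position"]
        E=np.linalg.inv(T@p["tool_from_camera"])
    else: E=p["extrinsics"]
    q=p["mtx"]@(E[:3,:3]@np.asarray(P)+E[:3,3]); return q[:2]/q[2]
def crop(src,dst,x0,y0,x1,y1,s):
    im=src if not isinstance(src,str) else cv2.imread(src)
    cv2.imwrite(dst,cv2.resize(im[y0:y1,x0:x1],None,fx=s,fy=s,interpolation=cv2.INTER_CUBIC))
E
python3 - <<'E'
from h import *
crop("pics/top0.png","pics/c1.png",215,160,345,250,6)
for px in [(378,241),(418,241),(424,196)]: print(at_z("top",px,0.04), at_z("top",px,0.08))
# which pix: print flange
E
```

```text
[ 0.44788684 -0.17315793  0.04      ] [ 0.44552239 -0.16859927  0.08      ]
[ 0.44435284 -0.31223674  0.04      ] [ 0.44207941 -0.30409599  0.08      ]
[ 0.60234608 -0.34193237  0.04      ] [ 0.5960034  -0.33302678  0.08      ]
```

View pics/c1.png

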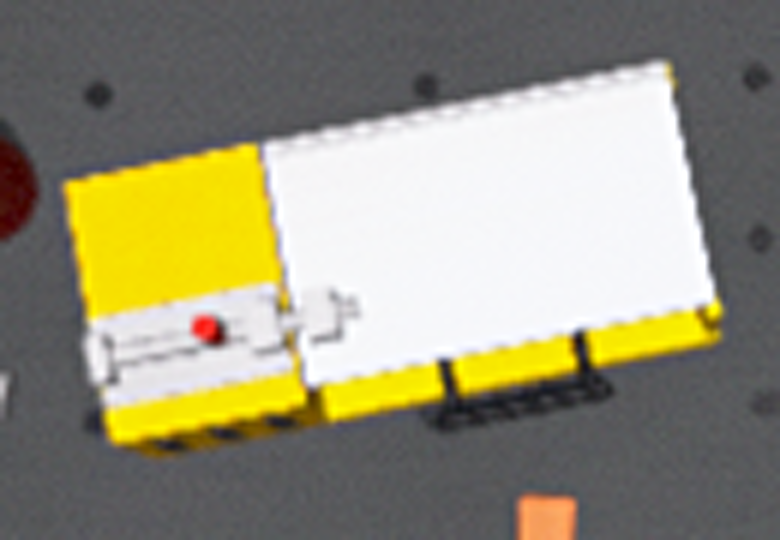

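The crop shows the red knob at (207,327). The handle bar runs from (435,420) to (608,388). The lid corners are (265,145), (665,65), (715,305) and (310,385).

```bash
python3 - <<'E'
from h import *
f=lambda u,v:(215+u/6,160+v/6)
kn=at_z("top",f(207,327),0.184); print("knob",kn)
h=[at_z("top",f(*p),0.122) for p in [(440,420),(605,390)]]; print("handle",h,(h[0]+h[1])/2)
L=[at_z("top",f(*p),0.127) for p in [(265,145),(665,65),(715,305),(310,385)]]
print(np.round(L,4)); 
y=(L[0]-L[1]+L[3]-L[2]); y/=np.linalg.norm(y); print("yaxis",y,"yaw deg",np.degrees(np.arctan2(-y[0],y[1])))
print(np.linalg.norm(L[0]-L[1]),np.linalg.norm(L[1]-L[2]))
x=np.array([y[1],-y[0],0]); c=sum(L)/4; print("center",c)
hg=(h[0]+h[1])/2+.170*x; print("hinge from handle",hg,"from lid center",c+x*.0675)
print("side check knob",proj("side",kn), proj("side",(h[0]+h[1])/2))
E
python3 -c "
from h import *
crop('pics/side0.png','pics/c2.png',240,140,400,320,4)"
```

```text
knob [0.53430441 0.24973233 0.184     ]
handle [array([0.48700815, 0.13169803, 0.122     ]), array([0.50130945, 0.04012811, 0.122     ])] [0.4941588  0.08591307 0.122     ]
[[ 0.6432  0.227   0.127 ]
 [ 0.6829  0.0023  0.127 ]
 [ 0.5465 -0.022   0.127 ]
 [ 0.5078  0.2028  0.127 ]]
yaxis [-0.17184473  0.98512405  0.        ] yaw deg 9.895092630979741
0.22823663583477136 0.13854778445099306
center [0.59509722 0.10254119 0.127     ]
hinge from handle [0.66162988 0.11512668 0.122     ] from lid center [0.66159309 0.11414071 0.127     ]
side check knob [302.86463204 159.38860852] [302.41540159 195.62321644]
```

View pics/c2.png

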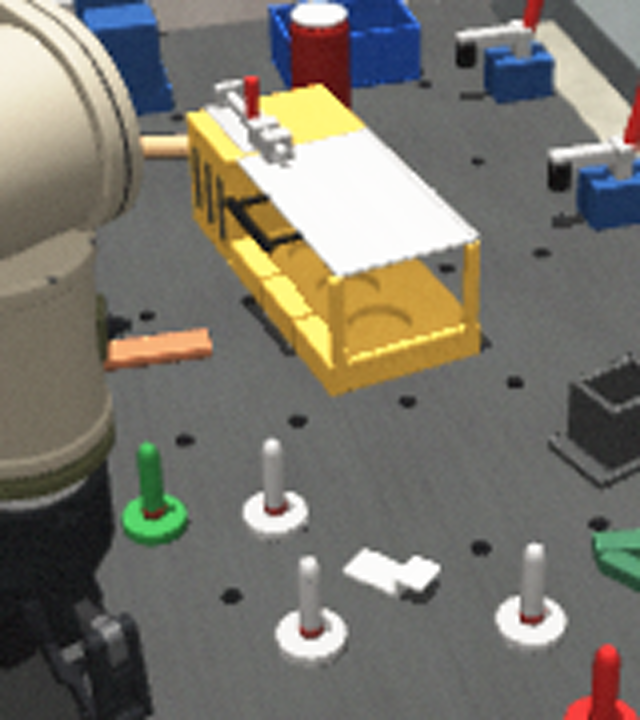

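step_arm(commands=[45, 0.23, 0.75, 0.1, 0, 0, 0.42, 45, 0.23, 0.75, 0.1, 0, 0, 0.42, 45, 0.23, 0.75, 0.1, 0, 0, 0.42, 45, 0.23, 0.75, 0.1, 0, 0, 0.42, 45, 0.23, 0.75, 0.1, 0, 0, 0.42, 45, 0.23, 0.75, 0.1, 0, 0, 0.42, 45, 0.23, 0.75, 0.1, 0, 0, 0.42, 45, 0.23, 0.75, 0.1, 0, 0, 0.42, 45, 0.23, 0.75, 0.1, 0, 0, 0.42, 45, 0.23, 0.75, 0.1, 0, 0, 0.42], squeeze=30)

```text
clock: 1.4
position: [0.3953, -0.1201, 0.2911]
ee_rot: [0.643, 0.765, -0.0, -0.0]
ft_force: [-0.3, -0.5, -0.6]
grip_width: 0.53
grasp_force: 0.0
```

step_arm(commands=[35, 0.231, 0.617, -0.05, 0, 0, 0, 35, 0.231, 0.617, -0.05, 0, 0, 0, 35, 0.231, 0.617, -0.05, 0, 0, 0, 35, 0.231, 0.617, -0.05, 0, 0, 0, 35, 0.231, 0.617, -0.05, 0, 0, 0, 35, 0.231, 0.617, -0.05, 0, 0, 0, 35, 0.231, 0.617, -0.05, 0, 0, 0, 35, 0.231, 0.617, -0.05, 0, 0, 0, 35, 0.231, 0.617, -0.05, 0, 0, 0, 35, 0.231, 0.617, -0.05, 0, 0, 0])

```text
clock: 2.65
position: [0.5347, 0.249, 0.2615]
ee_rot: [0.644, 0.765, -0.0, 0.001]
ft_force: [0.6, 0.0, 0.1]
grip_width: 0.411
grasp_force: 0.0
```

Run:
```python
from h import *
o=get_obs(); im=camera("wrist")[:,:,::-1]; cv2.imwrite("pics/w1.png",im); print(o["position"],o["clock"])
print(proj("wrist",[.5343,.2497,.184],o),proj("wrist",[.5343,.2497,.149],o))
m=(im[:,:,2]>130)&(im[:,:,1]<60)&(im[:,:,0]<60); v,u=np.nonzero(m); print(u.min(),u.max(),v.min(),v.max(),m.sum())
```

```text
[0.53467755 0.24895909 0.26151743] 2.65
[316.81463712 202.96245934] [316.90835483 189.67665333]
309 325 190 206 232
```

View pics/w1.png

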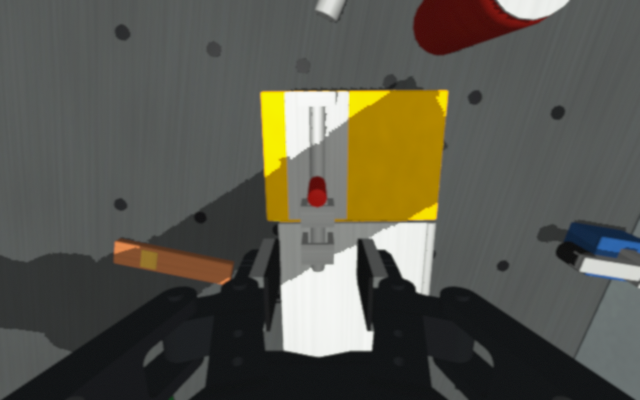

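The knob top is at about (317,197), in line with the fingers and about 3 mm further towards +y than estimated. I'll go down and grip it.

step_arm(commands=[35, 0, 0.005, -0.09, 0, 0, 0, 35, 0, 0.005, -0.16, 0, 0, 0, 35, 0, 0.005, -0.177, 0, 0, 0, 35, 0, 0.005, -0.177, 0, 0, 0, 5, 0, 0.005, -0.177, 0, 0, 0, 5, 0, 0.005, -0.177, 0, 0, 0, 5, 0, 0.005, -0.177, 0, 0, 0, 5, 0, 0.005, -0.177, 0, 0, 0, 5, 0, 0.005, -0.177, 0, 0, 0, 5, 0, 0.005, -0.177, 0, 0, 0], squeeze=30)

```text
clock: 3.95
position: [0.5331, 0.2543, 0.1572]
ee_rot: [0.643, 0.766, -0.0, -0.0]
ft_force: [-11.0, -4.6, 10.5]
grip_width: 0.151
grasp_force: 29.7
```

step_arm(commands=[5, 0, 0, 0.004, 0, 0, 0, 5, -0.003, 0.02, 0.004, 0, 0, 0, 5, -0.006, 0.036, 0.004, 0, 0, 0, 5, -0.009, 0.054, 0.004, 0, 0, 0, 5, -0.012, 0.07, 0.004, 0, 0, 0, 5, -0.014, 0.08, 0.004, 0, 0, 0, 5, -0.015, 0.087, 0.004, 0, 0, 0, 5, -0.016, 0.092, 0.004, 0, 0, 0, 5, -0.016, 0.092, 0.004, 0, 0, 0, 5, -0.016, 0.092, 0.004, 0, 0, 0])

```text
clock: 5.2
position: [0.5251, 0.2994, 0.1572]
ee_rot: [0.646, 0.763, -0.007, 0.004]
ft_force: [-14.5, -35.3, 13.4]
grip_width: 0.146
grasp_force: 33.0
```

step_arm(commands=[30, 0, -0.006, 0, 0, 0, 0, 30, 0, -0.006, 0, 0, 0, 0, 30, 0, -0.006, 0.09, 0, 0, 0, 30, 0, -0.006, 0.15, 0, 0, 0, 30, -0.02, -0.09, 0.17, 0, 0, 0, 30, -0.03, -0.18, 0.17, 0, 0, 0, 30, -0.04, -0.27, 0.15, 0, 0, 0, 30, -0.05, -0.35, 0.13, 0, 0, 0, 30, -0.05, -0.367, 0.117, 0, 0, 0, 30, -0.05, -0.367, 0.117, 0, 0, 0])

```text
clock: 6.45
position: [0.4948, 0.0891, 0.228]
ee_rot: [0.643, 0.766, 0.0, 0.0]
ft_force: [-0.5, 0.2, 0.6]
grip_width: 0.352
grasp_force: 0.0
```

Run:
```python
from h import *
o=get_obs(); im=camera("wrist")[:,:,::-1]; cv2.imwrite("pics/w2.png",im); print(o["position"],o["ee_rot"],o["ft_force"],o["clock"])
print(proj("wrist",[.4942,.0859,.122],o),proj("wrist",[.4870,.1317,.122],o),proj("wrist",[.5256,.301,.184],o))
```

```text
[0.49484105 0.08908233 0.22796214] [6.43319147e-01 7.65598025e-01 3.28087619e-04 1.77884067e-04] [-0.50185055  0.1657746   0.5884529 ] 6.45
[315.66158406 196.83531319] [316.62132289 136.06755305] [ 473.81652339 -228.71538372]
```

View pics/w2.png

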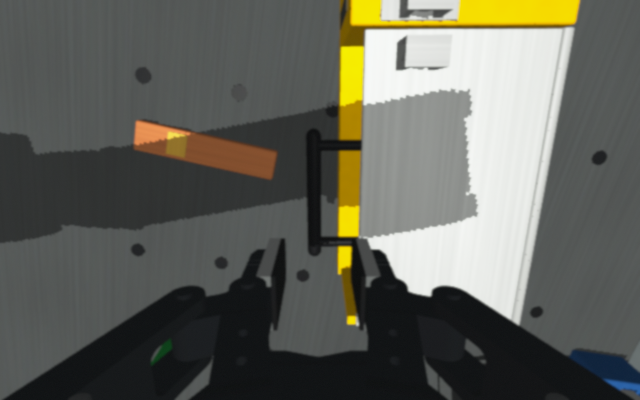

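The bolt is out of the keeper at (424,50). The handle bar runs from (313,131) to (316,250) and lies in line with the fingers.

step_arm(commands=[24, -0.002, 0, -0.05, 0, 0, 0, 24, -0.002, 0, -0.1, 0, 0, 0, 24, -0.002, 0, -0.15, 0, 0, 0, 24, -0.002, 0, -0.208, 0, 0, 0, 24, -0.002, 0, -0.208, 0, 0, 0, 4, -0.002, 0, -0.208, 0, 0, 0, 4, -0.002, 0, -0.208, 0, 0, 0, 4, -0.002, 0, -0.208, 0, 0, 0, 4, -0.002, 0, -0.208, 0, 0, 0, 4, -0.002, 0, -0.208, 0, 0, 0], squeeze=40)

```text
clock: 7.75
position: [0.4915, 0.0902, 0.1038]
ee_rot: [0.642, 0.766, -0.001, -0.001]
ft_force: [-11.8, 1.1, 0.2]
grip_width: 0.113
grasp_force: 38.9
```

step_arm(commands=[4, -0.002, 0, 0.0255, 0, 0, 0, 4, 0.0015, 0.001, 0.0507, 0, 0, 0, 4, 0.007, 0.002, 0.0755, 0, 0, 0, 4, 0.015, 0.003, 0.0998, 0, 0, 0, 4, 0.025, 0.005, 0.123, 0, 0, 0, 4, 0.037, 0.007, 0.146, 0, 0, 0, 4, 0.0506, 0.0094, 0.167, 0, 0, 0, 4, 0.0663, 0.0121, 0.187, 0, 0, 0, 4, 0.0836, 0.0151, 0.205, 0, 0, 0, 4, 0.1026, 0.0185, 0.222, 0, 0, 0])

```text
clock: 9.0
position: [0.5536, 0.1013, 0.2396]
ee_rot: [0.643, 0.766, -0.001, -0.0]
ft_force: [-14.9, 2.6, 14.0]
grip_width: 0.11
grasp_force: 40.3
```

step_arm(commands=[4, 0.0204, 0.0036, 0.0148, 0, 0, 0, 4, 0.042, 0.0073, 0.0278, 0, 0, 0, 4, 0.0647, 0.0113, 0.0388, 0, 0, 0, 4, 0.0882, 0.0154, 0.0478, 0, 0, 0, 4, 0.1125, 0.0197, 0.0545, 0, 0, 0, 4, 0.137, 0.024, 0.0588, 0, 0, 0, 4, 0.162, 0.0284, 0.0612, 0, 0, 0, 4, 0.187, 0.0327, 0.061, 0, 0, 0, 4, 0.212, 0.0371, 0.0587, 0, 0, 0, 4, 0.2315, 0.0405, 0.0552, 0, 0, 0])

```text
clock: 10.25
position: [0.6946, 0.1257, 0.272]
ee_rot: [0.643, 0.766, 0.002, 0.0]
ft_force: [-1.7, 5.1, 3.8]
grip_width: 0.11
grasp_force: 41.1
```

step_arm(commands=[24, 0, 0, 0, 0, 0, 0, 26, 0, 0, 0, 0, 0, 0, 28, 0, 0, 0.1, 0, 0, 0, 30, 0, 0, 0.15, 0, 0, 0, 40, -0.41, -0.49, 0.1, 0, 0, 0, 40, -0.41, -0.49, 0.1, 0, 0, 0, 40, -0.41, -0.49, 0.1, 0, 0, 0, 40, -0.41, -0.49, 0.1, 0, 0, 0, 40, -0.41, -0.49, 0.1, 0, 0, 0, 40, -0.41, -0.49, 0.1, 0, 0, 0])

```text
clock: 11.5
position: [0.4519, -0.1644, 0.3304]
ee_rot: [0.644, 0.765, -0.0, 0.001]
ft_force: [0.8, -0.3, 0.4]
grip_width: 0.471
grasp_force: 0.0
```

Run:
```python
from h import *
o=get_obs(); im=camera("wrist")[:,:,::-1]; cv2.imwrite("pics/w3.png",im); print(o["position"],o["ee_rot"],o["ft_force"],o["clock"])
t=camera("top")[:,:,::-1]; cv2.imwrite("pics/t3.png",t)
s=camera("side")[:,:,::-1]; cv2.imwrite("pics/s3.png",s)
a=cv2.resize(t[150:275,215:470],None,fx=3,fy=3); b=cv2.resize(s[120:240,240:495],None,fx=3,fy=3) if 0 else None
cv2.imwrite("pics/v3.png",np.vstack([cv2.resize(im,None,fx=.75,fy=.75),cv2.resize(s[130:260,200:440],(480,260))]))
```

```text
[ 0.45187372 -0.16443112  0.33036164] [ 6.43807012e-01  7.65187398e-01 -4.24762603e-04  7.72246882e-04] [ 0.81871642 -0.31480944  0.42489441] 11.5
```

View pics/v3.png

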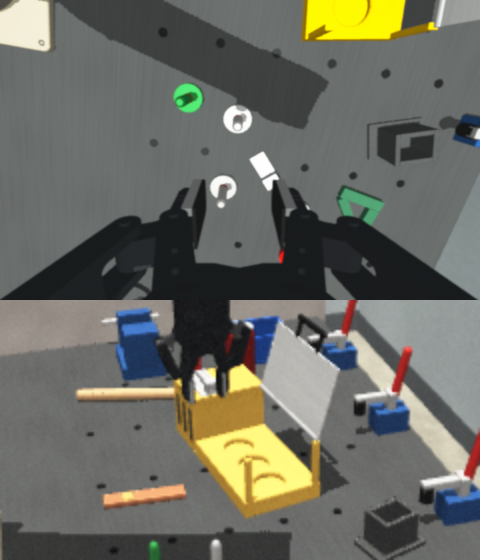

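The lid stays open by itself and the pockets are visible. In wrist pixels the pins are near (317,159) and (297,249). Next I'll measure the pin flanges and pockets.

Run:
```python
from h import *
o=get_obs(); im=cv2.imread("pics/w3.png"); t=cv2.imread("pics/t3.png")
def blobs(im,x0,y0,x1,y1,th):
    m=(im.min(2)>th).astype(np.uint8); z=np.zeros_like(m); z[y0:y1,x0:x1]=m[y0:y1,x0:x1]
    n,l,s,c=cv2.connectedComponentsWithStats(z)
    for i in range(1,n):
        if s[i,4]>30: yield s[i]
for s in blobs(im,260,100,400,300,150): print("w",s,at_z("wrist",(s[0]+s[2]/2-.5,s[1]+s[3]/2-.5),.012,o))
for s in blobs(t,350,170,450,260,140): print("t",s,at_z("top",(s[0]+s[2]/2-.5,s[1]+s[3]/2-.5),.012))
for i,y in enumerate((.068,0,-.068)):
    p=np.array([.5877-.172*y,.1017+.985*y,.032]); print(p,proj("top",p))
crop(t,"pics/c3.png",215,150,435,270,3.6)
```

```text
w [ 297  140   39   38 1008] [ 0.4510323  -0.17709252  0.012     ]
w [332 202  35  36 702] [ 0.51299162 -0.25754637  0.012     ]
w [349 231  23  24 262] [ 0.53599887 -0.29051748  0.012     ]
w [280 234  36  32 686] [ 0.44614052 -0.31703055  0.012     ]
w [290 268  10  10  78] [ 0.44729662 -0.3556923   0.012     ]
t [417 188  14  15 127] [ 0.61047107 -0.34657583  0.012     ]
t [ 383  198   58   62 2321] [ 0.49091881 -0.29724841  0.012     ]
t [373 232  10   9  44] [ 0.46731765 -0.1753124   0.012     ]
t [372 241   9   7  39] [ 0.43910946 -0.16882948  0.012     ]
[0.576004 0.16868  0.032   ] [279.80005182 207.4283335 ]
[0.5877 0.1017 0.032 ] [298.62590991 203.67731975]
[0.599396 0.03472  0.032   ] [317.42073065 199.93249013]
```

View pics/c3.png

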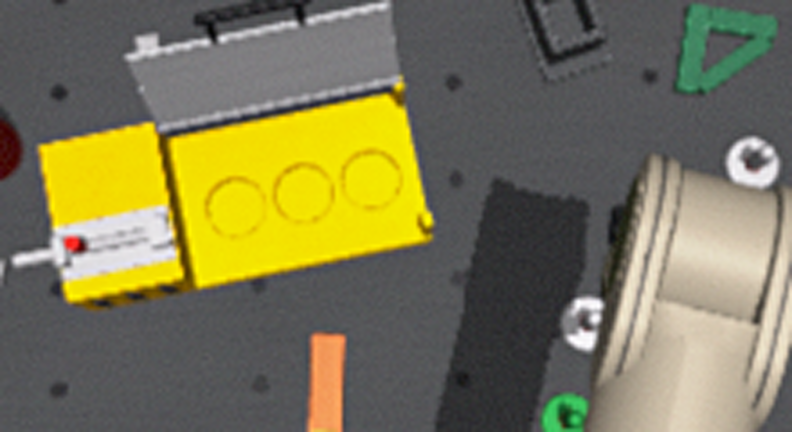

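Pocket mouths in the crop are at (236,207), (304,193) and (372,180), which agrees with the model to about 1 mm. The bolt is drawn back. Next is the first pin.

step_arm(commands=[42, -0.002, -0.021, -0.1, 0, 0, 0, 42, -0.002, -0.021, -0.2, 0, 0, 0, 42, -0.002, -0.021, -0.3, 0, 0, 0, 42, -0.002, -0.021, -0.4, 0, 0, 0, 42, -0.002, -0.021, -0.484, 0, 0, 0, 42, -0.002, -0.021, -0.484, 0, 0, 0, 10, -0.002, -0.021, -0.484, 0, 0, 0, 10, -0.002, -0.021, -0.484, 0, 0, 0, 10, -0.002, -0.021, -0.484, 0, 0, 0, 10, -0.002, -0.021, -0.484, 0, 0, 0], squeeze=60)

```text
clock: 12.9
position: [0.454, -0.1757, 0.0416]
ee_rot: [0.643, 0.766, 0.0, 0.002]
ft_force: [-1.9, 1.1, 8.4]
grip_width: 0.187
grasp_force: 59.8
```

step_arm(commands=[10, 0, 0, 0.1, 0, 0, 0, 10, 0, 0, 0.2, 0, 0, 0, 10, 0.02, 0.05, 0.25, 0, 0, 0, 10, 0.05, 0.14, 0.25, 0, 0, 0, 10, 0.08, 0.23, 0.25, 0, 0, 0, 10, 0.115, 0.32, 0.25, 0, 0, 0, 10, 0.15, 0.41, 0.25, 0, 0, 0, 10, 0.18, 0.5, 0.25, 0, 0, 0, 10, 0.205, 0.572, 0.25, 0, 0, 0, 10, 0.205, 0.572, 0.25, 0, 0, 0])

```text
clock: 14.15
position: [0.5751, 0.1729, 0.1902]
ee_rot: [0.641, 0.768, 0.001, -0.001]
ft_force: [-0.1, 0.1, -4.2]
grip_width: 0.19
grasp_force: 59.4
```

Run:
```python
from h import *
o=get_obs(); im=camera("wrist")[:,:,::-1]; cv2.imwrite("pics/w4.png",im); print(o["position"],o["ee_rot"],o["ft_force"],o["grip_width"],o["clock"])
for p in ([.577,.1675,.032],[.5887,.1005,.032],[.6,.034,.032]): print(proj("wrist",p,o))
p=o["position"]; print([proj("wrist",[p[0],p[1],p[2]+d],o) for d in (.039,-.03,-.042)])
cv2.imwrite("pics/w4b.png",im)
```

```text
[0.57513015 0.17291012 0.19021706] [ 0.64087007  0.76764802  0.00116682 -0.00084569] [-0.14356496  0.07480384 -4.24158918] 0.1896960061093932 14.15
[318.19751571 184.1562255 ]
[317.73341893 251.78206078]
[317.02346971 311.71018502]
[array([316.84274252, 302.5891505 ]), array([317.07656133, 230.22587089]), array([317.10120442, 222.59921653])]
```

View pics/w4.png

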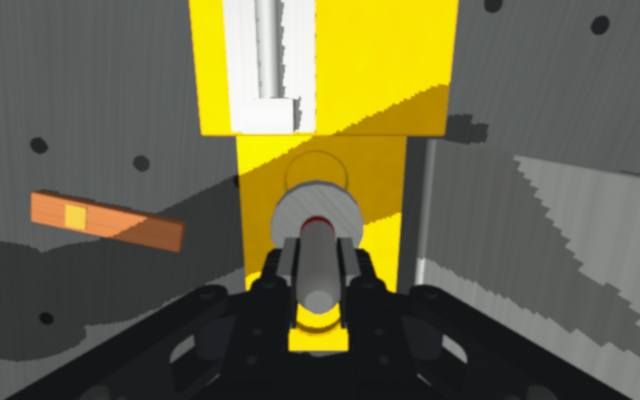

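The pin sits centred in the grip, with its flange at about (317,227). The pocket rim spans columns 285–348 with its top at row 150. I'll fit a circle to the rim numerically.

```bash
cat >> h.py <<'E'
from scipy.optimize import least_squares
def fit_pocket(im,p0,o,rows=None,amin=20,amax=160,name="wrist",verbose=True):
    """fit pocket rim (r=28.5mm, z=.032): dark edge along projected circle, angles where image is free"""
    g=cv2.GaussianBlur(cv2.cvtColor(im,cv2.COLOR_BGR2GRAY),(3,3),0).astype(np.float32)
    ang=np.radians(np.arange(amin,amax,4)); ydir=np.array([-.172,.985]); xdir=np.array([.985,.172])
    def score(dx,dy,r):
        P=[np.r_[np.array(p0[:2])+xdir*(dx+r*np.cos(a))+ydir*(dy+r*np.sin(a)),.032] for a in ang]
        uv=np.array([proj(name,p,o) for p in P],np.float32)
        return cv2.remap(g,uv[None,:,0],uv[None,:,1],cv2.INTER_LINEAR)[0]
    best=[]
    for dx in np.arange(-.006,.0061,.001):
        for dy in np.arange(-.006,.0061,.001):
            c=score(dx,dy,.0285); s=np.mean(np.minimum(score(dx,dy,.0245),score(dx,dy,.0325))-c)
            best.append((s,dx,dy))
    best.sort(reverse=True)
    for s,dx,dy in best[:4]:
        q=np.array(p0[:2])+xdir*dx+ydir*dy
        if verbose: print("fit",round(s,2),np.round([dx,dy],4),q)
    return best
E
python3 - <<'E'
from h import *
o=get_obs(); im=cv2.imread("pics/w4.png")
fit_pocket(im,[.576,.1687],o)
t=cv2.imread("pics/t3.png")
for y in (.068,0,-.068): fit_pocket(t,[.5877-.172*y,.1017+.985*y],None,amin=0,amax=360,name="top")
E
```

```text
Traceback (most recent call last):
  File "h.py", line 35, in fit_pocket
    c=score(dx,dy,.0285); s=np.mean(np.minimum(score(dx,dy,.0245),score(dx,dy,.0325))-c)
                                               ~~~~~^^^^^^^^^^^^^
  File "h.py", line 30, in score
    uv=np.array([proj(name,p,o) for p in P],np.float32)
                 ~~~~^^^^^^^^^^
  File "h.py", line 14, in proj
    p=camera_params(name)
ValueError: time passes only in moves, steps and waits
```

```bash
sed -i 's/^from workcell import \*/from workcell import *\nimport functools\ncamera_params=functools.lru_cache(None)(camera_params)/' h.py
python3 - <<'E'
from h import *
o=get_obs(); im=cv2.imread("pics/w4.png")
fit_pocket(im,[.576,.1687],o)
t=cv2.imread("pics/t3.png")
for y in (.068,0,-.068): fit_pocket(t,[.5877-.172*y,.1017+.985*y],None,amin=0,amax=360,name="top")
E
```

```text
fit 11.8 [-0.002 -0.002] [0.574374 0.166386]
fit 11.12 [-0.001 -0.002] [0.575359 0.166558]
fit 10.16 [-0.002 -0.001] [0.574202 0.167371]
fit 9.69 [-0.003 -0.002] [0.573389 0.166214]
fit 5.48 [ 0.    -0.001] [0.576176 0.167695]
fit 5.48 [ 0.001 -0.001] [0.577161 0.167867]
fit 4.82 [ 0.001 -0.002] [0.577333 0.166882]
fit 4.56 [0. 0.] [0.576004 0.16868 ]
fit 6.78 [ 0.001 -0.001] [0.588857 0.100887]
fit 5.72 [ 0.    -0.001] [0.587872 0.100715]
fit 5.42 [ 0.001 -0.002] [0.589029 0.099902]
fit 5.06 [0.001 0.   ] [0.588685 0.101872]
fit 5.88 [ 0.001 -0.001] [0.600553 0.033907]
fit 5.28 [0.001 0.   ] [0.600381 0.034892]
fit 5.09 [ 0.002 -0.001] [0.601538 0.034079]
fit 4.67 [0.002 0.   ] [0.601366 0.035064]
```

step_arm(commands=[10, 0.001, -0.01, 0, 0, 0, 0, 10, 0.001, -0.01, -0.06, 0, 0, 0, 10, 0.001, -0.01, -0.12, 0, 0, 0, 10, 0.001, -0.01, -0.17, 0, 0, 0, 10, 0.001, -0.01, -0.178, 0, 0, 0, 10, 0.001, -0.01, -0.178, 0, 0, 0, 10, 0.001, -0.01, -0.178, 0, 0, 0, 10, 0.001, -0.01, -0.178, 0, 0, 0, 10, 0.001, -0.01, -0.178, 0, 0, 0, 10, 0.001, -0.01, -0.178, 0, 0, 0])

```text
clock: 15.45
position: [0.5764, 0.162, 0.083]
ee_rot: [0.643, 0.766, 0.0, 0.0]
ft_force: [0.0, -0.5, -5.1]
grip_width: 0.191
grasp_force: 59.4
```

Run:
```python
from h import *
o=get_obs(); im=camera("wrist")[:,:,::-1]; print(o["position"],o["ee_rot"],o["ft_force"],o["clock"])
cv2.imwrite("pics/w5.png",im)
fit_pocket(im,[.576,.168],o,amin=0,amax=180)
crop(im,"pics/w5c.png",220,80,420,280,3)
```

```text
[0.57640255 0.1620426  0.08296022] [6.43177316e-01 7.65717262e-01 8.51839862e-05 9.00443821e-05] [ 0.04753076 -0.54495167 -5.08590329] 15.45
fit 13.73 [-0.001  0.002] [0.574671 0.169798]
fit 13.45 [-0.001  0.001] [0.574843 0.168813]
fit 11.9 [-0.002  0.001] [0.573858 0.168641]
fit 10.83 [-0.002  0.002] [0.573686 0.169626]
```

View pics/w5c.png

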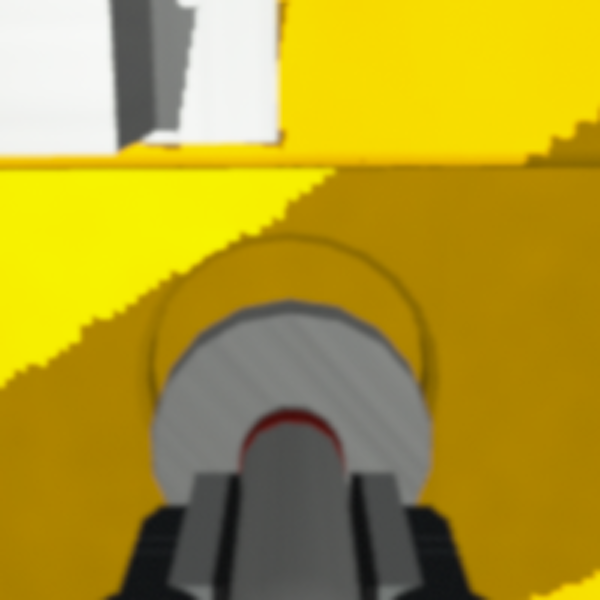

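Across the fingers the pin and pocket are aligned (292 against 292.5 in the crop). The pin needs about 7.8 mm more along rack +y.

step_arm(commands=[10, -0.002, 0.0128, 0, 0, 0, 0, 10, -0.002, 0.0128, 0, 0, 0, 0, 10, -0.002, 0.0128, 0, 0, 0, 0, 10, -0.002, 0.0128, -0.006, 0, 0, 0, 10, -0.002, 0.0128, -0.012, 0, 0, 0, 10, -0.002, 0.0128, -0.018, 0, 0, 0, 10, -0.002, 0.0128, -0.024, 0, 0, 0, 10, -0.002, 0.0128, -0.03, 0, 0, 0, 10, -0.002, 0.0128, -0.0345, 0, 0, 0, 10, -0.002, 0.0128, -0.0345, 0, 0, 0])

```text
clock: 16.75
position: [0.5752, 0.1698, 0.0621]
ee_rot: [0.643, 0.766, 0.0, 0.0]
ft_force: [0.4, -0.1, -3.7]
grip_width: 0.193
grasp_force: 59.5
```

step_arm(commands=[10, 0, 0, -0.003, 0, 0, 0, 40, 0, 0, -0.003, 0, 0, 0, 40, 0, 0, -0.003, 0, 0, 0, 40, 0, 0, 0.05, 0, 0, 0, 40, 0, 0, 0.14, 0, 0, 0, 40, 0, 0, 0.22, 0, 0, 0, 40, -0.03, -0.1, 0.28, 0, 0, 0, 40, -0.05, -0.19, 0.28, 0, 0, 0, 40, -0.08, -0.28, 0.28, 0, 0, 0, 40, -0.11, -0.37, 0.28, 0, 0, 0])

```text
clock: 18.0
position: [0.5085, -0.0543, 0.2304]
ee_rot: [0.643, 0.766, 0.0, 0.001]
ft_force: [1.1, -0.8, -0.2]
grip_width: 0.471
grasp_force: 0.0
```

step_arm(commands=[40, -0.13, -0.46, 0, 0, 0, 0, 40, -0.13, -0.46, 0, 0, 0, 0, 40, -0.13, -0.46, 0, 0, 0, 0, 40, -0.13, -0.46, 0, 0, 0, 0, 40, -0.13, -0.46, 0, 0, 0, 0, 40, -0.13, -0.46, 0, 0, 0, 0, 40, -0.13, -0.46, 0, 0, 0, 0, 40, -0.13, -0.46, 0, 0, 0, 0, 40, -0.13, -0.46, 0, 0, 0, 0, 40, -0.13, -0.46, 0, 0, 0, 0])

```text
clock: 19.25
position: [0.4314, -0.3279, 0.2302]
ee_rot: [0.643, 0.766, -0.0, 0.0]
ft_force: [0.0, -0.0, -0.5]
grip_width: 0.464
grasp_force: 0.0
```

Run:
```python
from h import *
o=get_obs(); im=camera("wrist")[:,:,::-1]; cv2.imwrite("pics/w6.png",im); print(o["position"],o["ee_rot"],o["ft_force"],o["clock"])
t=camera("top")[:,:,::-1]; s=camera("side")[:,:,::-1]
cv2.imwrite("pics/v6.png",np.vstack([np.hstack([cv2.resize(im,None,fx=.6,fy=.6),cv2.resize(s[130:310,200:440],(320,240))]),cv2.resize(t[150:275,215:470],(704,345))]))
```

```text
[ 0.43137231 -0.32789321  0.23019715] [ 6.42916458e-01  7.65936301e-01 -1.73508524e-05  1.06557337e-04] [ 0.03865711 -0.04173604 -0.51773651] 19.25
```

View pics/v6.png

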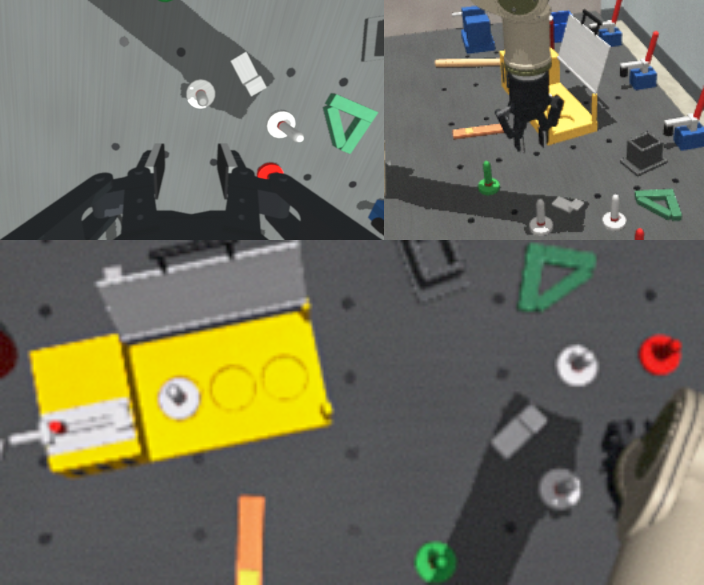

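Pin 1 is seated in pocket 1. In wrist pixels pin 2's flange is near (334,158) and pin 3's near (469,207).

Run:
```python
from h import *
o=get_obs(); im=cv2.imread("pics/w6.png")
g=cv2.cvtColor(im,cv2.COLOR_BGR2GRAY)
for c,r in (((334,158),40),((469,207),40)):
    x,y=c; w=cv2.medianBlur(g[y-r:y+r,x-r:x+r],5)
    th,m=cv2.threshold(w,0,255,cv2.THRESH_OTSU); cs,_=cv2.findContours(m,cv2.RETR_EXTERNAL,cv2.CHAIN_APPROX_NONE)
    for k in cs:
        if cv2.contourArea(k)>400:
            (a,b),ax,_=cv2.fitEllipse(cv2.convexHull(k)); print(th,(a+x-r,b+y-r),ax,at_z("wrist",(a+x-r,b+y-r),.011,o))
print(at_z("top",(215+576.5*255/704,150+(366-240)*125/345),.011), at_z("top",(215+559.5*255/704,150+(490-240)*125/345),.011))
```

```text
159.0 (333.80870819091797, 157.0001335144043) (46.558406829833984, 48.94615173339844) [ 0.44717238 -0.31638512  0.011     ]
194.0 (468.32362365722656, 207.51265335083008) (42.44541549682617, 48.49203109741211) [ 0.60758172 -0.34666545  0.011     ]
[ 0.60822765 -0.34780457  0.011     ] [ 0.44751934 -0.31701486  0.011     ]
```

step_arm(commands=[42, 0.026, 0.019, 0, 0, 0, 0, 42, 0.026, 0.019, -0.1, 0, 0, 0, 42, 0.026, 0.019, -0.2, 0, 0, 0, 42, 0.026, 0.019, -0.28, 0, 0, 0, 42, 0.026, 0.019, -0.314, 0, 0, 0, 42, 0.026, 0.019, -0.314, 0, 0, 0, 10, 0.026, 0.019, -0.314, 0, 0, 0, 10, 0.026, 0.019, -0.314, 0, 0, 0, 10, 0.026, 0.019, -0.314, 0, 0, 0, 10, 0.026, 0.019, -0.314, 0, 0, 0], squeeze=60)

```text
clock: 20.65
position: [0.4478, -0.3178, 0.0437]
ee_rot: [0.643, 0.766, -0.0, 0.002]
ft_force: [-1.1, 0.7, 7.5]
grip_width: 0.193
grasp_force: 58.4
```

step_arm(commands=[10, 0, 0, 0.1, 0, 0, 0, 10, 0, 0, 0.2, 0, 0, 0, 10, 0.02, 0.06, 0.26, 0, 0, 0, 10, 0.05, 0.15, 0.26, 0, 0, 0, 10, 0.08, 0.24, 0.26, 0, 0, 0, 10, 0.11, 0.33, 0.26, 0, 0, 0, 10, 0.14, 0.42, 0.26, 0, 0, 0, 10, 0.17, 0.51, 0.26, 0, 0, 0, 10, 0.2, 0.6, 0.26, 0, 0, 0, 10, 0.232, 0.69, 0.26, 0, 0, 0])

```text
clock: 21.9
position: [0.5865, 0.0985, 0.1986]
ee_rot: [0.644, 0.765, 0.0, 0.001]
ft_force: [0.9, -1.8, -2.0]
grip_width: 0.189
grasp_force: 59.5
```

step_arm(commands=[10, 0, 0.011, 0, 0, 0, 0, 10, 0, 0.011, -0.05, 0, 0, 0, 10, 0, 0.011, -0.1, 0, 0, 0, 10, 0, 0.011, -0.15, 0, 0, 0, 10, 0, 0.011, -0.185, 0, 0, 0, 10, 0, 0.011, -0.191, 0, 0, 0, 10, 0, 0.011, -0.191, 0, 0, 0, 10, 0, 0.011, -0.191, 0, 0, 0, 10, 0, 0.011, -0.191, 0, 0, 0, 10, 0, 0.011, -0.191, 0, 0, 0])

```text
clock: 23.15
position: [0.5861, 0.1037, 0.0835]
ee_rot: [0.643, 0.766, 0.0, 0.0]
ft_force: [-0.4, 1.1, -2.4]
grip_width: 0.192
grasp_force: 59.6
```

Run:
```python
from h import *
o=get_obs(); im=camera("wrist")[:,:,::-1]; print(o["position"],o["ee_rot"],o["ft_force"],o["grip_width"],o["clock"])
cv2.imwrite("pics/w7.png",im)
fit_pocket(im,[.587,.1028],o,amin=10,amax=170)
crop(im,"pics/w7c.png",220,80,420,280,3)
```

```text
[0.58613695 0.10370317 0.08347074] [6.43230343e-01 7.65672667e-01 1.96748377e-04 2.33116422e-04] [-0.39308506  1.06651247 -2.37718853] 0.19172966349771084 23.15
fit 26.69 [ 0.    -0.003] [0.587516 0.099845]
fit 25.67 [-0.001 -0.003] [0.586531 0.099673]
fit 21.87 [ 0.    -0.002] [0.587344 0.10083 ]
fit 21.36 [ 0.001 -0.003] [0.588501 0.100017]
```

View pics/w7c.png

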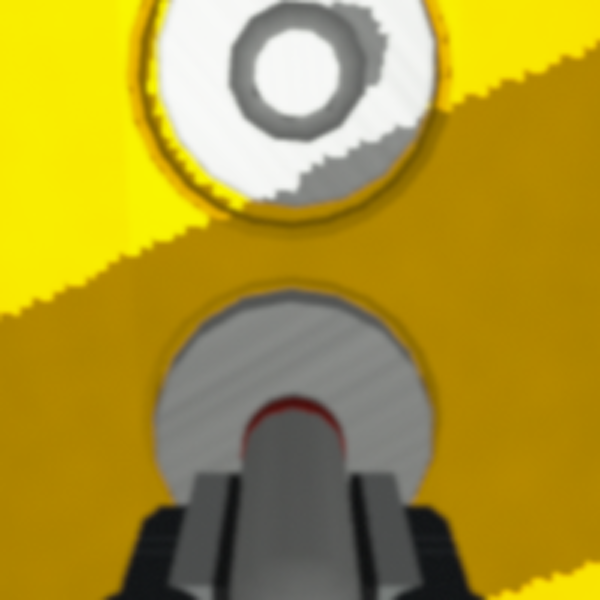

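Pin 1 is seated in the crop. The held pin's flange edge is at row 290 and the rim at row 280, so it needs about 3.3 mm along rack -y.

step_arm(commands=[10, 0.0015, -0.0055, 0, 0, 0, 0, 10, 0.0015, -0.0055, 0, 0, 0, 0, 10, 0.0015, -0.0055, 0, 0, 0, 0, 10, 0.0015, -0.0055, -0.006, 0, 0, 0, 10, 0.0015, -0.0055, -0.012, 0, 0, 0, 10, 0.0015, -0.0055, -0.018, 0, 0, 0, 10, 0.0015, -0.0055, -0.024, 0, 0, 0, 10, 0.0015, -0.0055, -0.03, 0, 0, 0, 10, 0.0015, -0.0055, -0.034, 0, 0, 0, 10, 0.0015, -0.0055, -0.034, 0, 0, 0])

```text
clock: 24.45
position: [0.5869, 0.1005, 0.0639]
ee_rot: [0.643, 0.766, -0.0, 0.0]
ft_force: [-6.1, -1.4, 11.5]
grip_width: 0.192
grasp_force: 61.2
```

step_arm(commands=[40, 0, 0, 0, 0, 0, 0, 40, 0, 0, 0, 0, 0, 0, 40, 0, 0, 0.06, 0, 0, 0, 40, 0, 0, 0.14, 0, 0, 0, 40, 0, 0, 0.22, 0, 0, 0, 40, 0, -0.07, 0.27, 0, 0, 0, 40, 0.01, -0.16, 0.27, 0, 0, 0, 40, 0.01, -0.25, 0.27, 0, 0, 0, 40, 0.015, -0.34, 0.27, 0, 0, 0, 40, 0.02, -0.42, 0.27, 0, 0, 0])

```text
clock: 25.7
position: [0.5987, -0.154, 0.2247]
ee_rot: [0.644, 0.765, -0.0, 0.0]
ft_force: [0.9, -0.2, 0.6]
grip_width: 0.47
grasp_force: 0.0
```

step_arm(commands=[40, 0.01, -0.32, 0, 0, 0, 0, 40, 0.01, -0.32, 0, 0, 0, 0, 40, 0.01, -0.32, 0, 0, 0, 0, 40, 0.01, -0.32, 0, 0, 0, 0, 40, 0.01, -0.32, 0, 0, 0, 0, 40, 0.01, -0.32, 0, 0, 0, 0, 40, 0.01, -0.32, 0, 0, 0, 0, 40, 0.01, -0.32, 0, 0, 0, 0, 40, 0.01, -0.32, 0, 0, 0, 0, 40, 0.01, -0.32, 0, 0, 0, 0])

```text
clock: 26.95
position: [0.6048, -0.3436, 0.2247]
ee_rot: [0.643, 0.766, 0.0, 0.0]
ft_force: [0.7, 0.1, 0.4]
grip_width: 0.467
grasp_force: 0.0
```

Run:
```python
from h import *
o=get_obs(); im=camera("wrist")[:,:,::-1].copy(); cv2.imwrite("pics/w8.png",im); print(o["position"],o["ft_force"],o["clock"])
t=camera("top")[:,:,::-1]; cv2.imwrite("pics/t8.png",t)
g=cv2.cvtColor(im,cv2.COLOR_BGR2GRAY)
c=proj("wrist",[.608,-.347,.011],o); print(c)
x,y=map(int,c); r=45; w=cv2.medianBlur(g[y-r:y+r,x-r:x+r],5)
th,m=cv2.threshold(w,0,255,cv2.THRESH_OTSU); cs,_=cv2.findContours(m,cv2.RETR_EXTERNAL,cv2.CHAIN_APPROX_NONE)
for k in cs:
    if cv2.contourArea(k)>300:
        (a,b),ax,_=cv2.fitEllipse(cv2.convexHull(k)); print(th,(a+x-r,b+y-r),ax,at_z("wrist",(a+x-r,b+y-r),.011,o))
cv2.imwrite("pics/v8.png",np.vstack([cv2.resize(im,None,fx=.6,fy=.6),cv2.resize(t[155:255,225:371],(384,263))]))
```

```text
[ 0.60484976 -0.34355348  0.22470718] [0.66761322 0.09777996 0.36834791] 26.95
[319.7425545  169.64931552]
179.0 (287.6278495788574, 181.02191543579102) (48.323455810546875, 50.3037223815918) [ 0.57577198 -0.36542854  0.011     ]
```

View pics/v8.png

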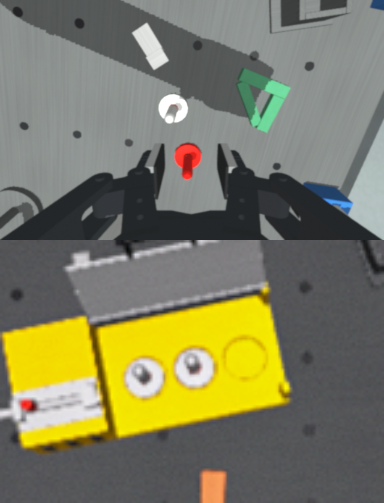

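Pins 1 and 2 are seated. Pin 3 has been knocked and is now at (288,180) in the wrist picture, which is (0.576, -0.365) in the world.

step_arm(commands=[42, -0.0483, -0.0365, 0, 0, 0, 0, 42, -0.0483, -0.0365, -0.08, 0, 0, 0, 42, -0.0483, -0.0365, -0.17, 0, 0, 0, 42, -0.0483, -0.0365, -0.26, 0, 0, 0, 42, -0.0483, -0.0365, -0.304, 0, 0, 0, 42, -0.0483, -0.0365, -0.304, 0, 0, 0, 10, -0.0483, -0.0365, -0.304, 0, 0, 0, 10, -0.0483, -0.0365, -0.304, 0, 0, 0, 10, -0.0483, -0.0365, -0.304, 0, 0, 0, 10, -0.0483, -0.0365, -0.304, 0, 0, 0], squeeze=60)

```text
clock: 28.3
position: [0.5769, -0.366, 0.0443]
ee_rot: [0.643, 0.766, 0.0, 0.001]
ft_force: [-1.8, 0.5, 6.9]
grip_width: 0.187
grasp_force: 58.9
```

step_arm(commands=[10, 0, 0, 0.1, 0, 0, 0, 10, 0, 0, 0.2, 0, 0, 0, 10, 0.003, 0.06, 0.26, 0, 0, 0, 10, 0.008, 0.15, 0.26, 0, 0, 0, 10, 0.013, 0.24, 0.26, 0, 0, 0, 10, 0.018, 0.33, 0.26, 0, 0, 0, 10, 0.023, 0.42, 0.26, 0, 0, 0, 10, 0.028, 0.51, 0.26, 0, 0, 0, 10, 0.033, 0.59, 0.26, 0, 0, 0, 10, 0.037, 0.66, 0.26, 0, 0, 0])

```text
clock: 29.55
position: [0.5977, 0.0325, 0.1986]
ee_rot: [0.643, 0.766, -0.0, 0.0]
ft_force: [-0.1, 0.2, -3.1]
grip_width: 0.195
grasp_force: 59.6
```

step_arm(commands=[10, 0, 0.007, 0, 0, 0, 0, 10, 0, 0.007, -0.05, 0, 0, 0, 10, 0, 0.007, -0.1, 0, 0, 0, 10, 0, 0.007, -0.15, 0, 0, 0, 10, 0, 0.007, -0.185, 0, 0, 0, 10, 0, 0.007, -0.192, 0, 0, 0, 10, 0, 0.007, -0.192, 0, 0, 0, 10, 0, 0.007, -0.192, 0, 0, 0, 10, 0, 0.007, -0.192, 0, 0, 0, 10, 0, 0.007, -0.192, 0, 0, 0])

```text
clock: 30.8
position: [0.5983, 0.0347, 0.0835]
ee_rot: [0.643, 0.766, 0.0, 0.0]
ft_force: [0.2, 0.6, -2.3]
grip_width: 0.193
grasp_force: 59.5
```

Run:
```python
from h import *
o=get_obs(); im=camera("wrist")[:,:,::-1]; print(o["position"],o["ee_rot"],o["ft_force"],o["grip_width"],o["clock"])
cv2.imwrite("pics/w9.png",im)
fit_pocket(im,[.5986,.034],o,amin=10,amax=170)
crop(im,"pics/w9c.png",220,80,420,280,3)
```

```text
[0.59826693 0.03468632 0.08350217] [6.43204097e-01 7.65694703e-01 1.74154554e-04 2.83979844e-04] [ 0.22899409  0.55297903 -2.33147089] 0.19288263730270475 30.8
fit 26.45 [ 0.    -0.005] [0.59946  0.029075]
fit 23.37 [ 0.    -0.004] [0.599288 0.03006 ]
fit 23.06 [ 0.001 -0.005] [0.600445 0.029247]
fit 22.25 [ 0.001 -0.004] [0.600273 0.030232]
```

View pics/w9c.png

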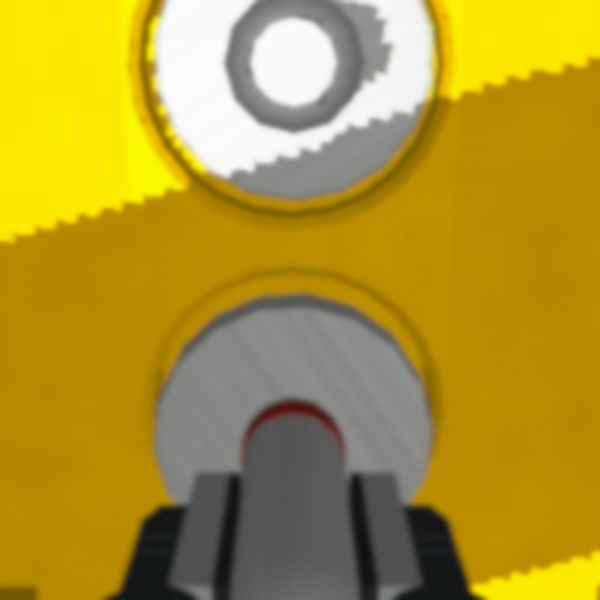

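The flange edge is at row 294 and the rim at row 269, which with the earlier calibration leaves only about 0.4 mm to correct. This is the last picture in the budget, so from here I use numbers.

step_arm(commands=[10, 0.0004, -0.0006, 0, 0, 0, 0, 10, 0.0004, -0.0006, 0, 0, 0, 0, 10, 0.0004, -0.0006, 0, 0, 0, 0, 10, 0.0004, -0.0006, -0.006, 0, 0, 0, 10, 0.0004, -0.0006, -0.012, 0, 0, 0, 10, 0.0004, -0.0006, -0.018, 0, 0, 0, 10, 0.0004, -0.0006, -0.024, 0, 0, 0, 10, 0.0004, -0.0006, -0.029, 0, 0, 0, 10, 0.0004, -0.0006, -0.0335, 0, 0, 0, 10, 0.0004, -0.0006, -0.0335, 0, 0, 0])

```text
clock: 32.1
position: [0.5984, 0.0344, 0.0644]
ee_rot: [0.643, 0.766, -0.0, 0.0]
ft_force: [-8.0, -0.8, 11.7]
grip_width: 0.192
grasp_force: 61.2
```

step_arm(commands=[40, 0, 0, 0, 0, 0, 0, 40, 0, 0, 0, 0, 0, 0, 40, 0, 0, 0.06, 0, 0, 0, 40, 0, 0, 0.14, 0, 0, 0, 40, 0, 0, 0.24, 0, 0, 0, 45, 0, 0, 0.34, 0, 0, 0, 45, 0, 0, 0.44, 0, 0, 0, 45, 0.06, 0.05, 0.48, 0, 0, 0, 45, 0.12, 0.1, 0.48, 0, 0, 0, 45, 0.178, 0.155, 0.48, 0, 0, 0])

```text
clock: 33.35
position: [0.7066, 0.1275, 0.3511]
ee_rot: [0.644, 0.765, 0.0, 0.0]
ft_force: [1.1, 0.2, 1.4]
grip_width: 0.526
grasp_force: 0.0
```

Run:
```python
from h import *
o=get_obs(); im=camera("wrist")[:,:,::-1]; cv2.imwrite("pics/w10.png",im); print(o["position"],o["clock"])
C=np.array([.7052,.1275,.2854]); y=np.array([-.172,.985,0])
for d in (-.045,0,.045): print(proj("wrist",C+y*d,o))
g=cv2.cvtColor(im,cv2.COLOR_BGR2GRAY)
u,v=map(int,proj("wrist",C,o))
for vv in range(v-30,v+50,10): print(vv,[int(k) for k in g[vv,u-40:u+41:4]])
t=camera("top"); 
# seated pins check: flange centers in top image
tg=cv2.cvtColor(t,cv2.COLOR_RGB2HSV)
m=((tg[:,:,1]<70)&(tg[:,:,2]>90)).astype(np.uint8); mm=np.zeros_like(m); mm[190:222,265:335]=m[190:222,265:335]
n,l,s,c=cv2.connectedComponentsWithStats(mm)
for i in range(1,n):
    if s[i,4]>20: print(s[i],at_z("top",(s[i,0]+s[i,2]/2-.5,s[i,1]+s[i,3]/2-.5),.032))
```

```text
[0.70661076 0.12746207 0.35110944] 33.35
[315.27348073 271.12892961]
[315.01265212 209.17410557]
[314.72061104 139.80535877]
179 [94, 93, 92, 93, 92, 91, 118, 147, 41, 18, 23, 21, 29, 55, 54, 63, 94, 94, 95, 93, 96]
189 [96, 93, 93, 93, 93, 92, 114, 148, 45, 19, 22, 20, 30, 55, 55, 68, 96, 96, 96, 94, 94]
199 [98, 93, 92, 93, 93, 91, 107, 148, 54, 18, 22, 21, 29, 55, 55, 65, 95, 96, 95, 95, 93]
209 [103, 93, 93, 93, 93, 91, 101, 148, 67, 18, 22, 22, 30, 55, 56, 74, 97, 95, 94, 94, 93]
219 [172, 93, 92, 94, 92, 91, 99, 147, 68, 18, 21, 20, 46, 95, 96, 96, 96, 95, 96, 94, 94]
229 [187, 138, 106, 93, 92, 92, 98, 146, 79, 18, 19, 20, 47, 97, 96, 97, 97, 95, 94, 95, 95]
239 [188, 138, 139, 133, 93, 91, 95, 138, 84, 18, 21, 21, 44, 95, 97, 96, 95, 97, 95, 95, 93]
249 [181, 138, 139, 139, 137, 112, 81, 15, 13, 17, 19, 21, 42, 96, 96, 96, 96, 94, 97, 95, 94]
[ 286  190   49   32 1304] [0.58011687 0.06147915 0.032     ]
[273 200  14  15 160] [0.57756492 0.1697274  0.032     ]
```

The bar lies exactly where predicted.

step_arm(commands=[36, -0.002, 0, -0.05, 0, 0, 0, 36, -0.002, 0, -0.1, 0, 0, 0, 36, -0.002, 0, -0.141, 0, 0, 0, 36, -0.002, 0, -0.141, 0, 0, 0, 36, -0.002, 0, -0.141, 0, 0, 0, 4, -0.002, 0, -0.141, 0, 0, 0, 4, -0.002, 0, -0.141, 0, 0, 0, 4, -0.002, 0, -0.141, 0, 0, 0, 4, -0.002, 0, -0.141, 0, 0, 0, 4, -0.002, 0, -0.141, 0, 0, 0], squeeze=40)

```text
clock: 34.7
position: [0.7045, 0.1276, 0.2677]
ee_rot: [0.643, 0.766, 0.001, 0.001]
ft_force: [2.3, 1.1, 6.1]
grip_width: 0.112
grasp_force: 39.2
```

step_arm(commands=[4, -0.0273, -0.0048, 0.0065, 0, 0, 0, 4, -0.055, -0.0096, 0.0102, 0, 0, 0, 4, -0.0828, -0.0145, 0.011, 0, 0, 0, 4, -0.1107, -0.0193, 0.009, 0, 0, 0, 4, -0.1381, -0.0241, 0.0042, 0, 0, 0, 4, -0.165, -0.0288, -0.0035, 0, 0, 0, 4, -0.191, -0.0334, -0.0137, 0, 0, 0, 4, -0.2159, -0.0377, -0.0265, 0, 0, 0, 4, -0.2348, -0.041, -0.0387, 0, 0, 0, 4, -0.2506, -0.0438, -0.0503, 0, 0, 0])

```text
clock: 35.95
position: [0.5532, 0.1007, 0.2361]
ee_rot: [0.643, 0.766, -0.0, 0.0]
ft_force: [-3.2, -2.0, 4.7]
grip_width: 0.111
grasp_force: 40.3
```

step_arm(commands=[4, -0.0209, -0.0036, -0.0187, 0, 0, 0, 4, -0.0399, -0.007, -0.0395, 0, 0, 0, 4, -0.0568, -0.0099, -0.062, 0, 0, 0, 4, -0.0714, -0.0125, -0.0862, 0, 0, 0, 4, -0.0836, -0.0146, -0.1117, 0, 0, 0, 4, -0.0931, -0.0163, -0.1383, 0, 0, 0, 4, -0.1, -0.0175, -0.1657, 0, 0, 0, 4, -0.1041, -0.0182, -0.1937, 0, 0, 0, 4, -0.1056, -0.0185, -0.2135, 0, 0, 0, 4, -0.1056, -0.0185, -0.222, 0, 0, 0])

```text
clock: 37.2
position: [0.4916, 0.0901, 0.1052]
ee_rot: [0.643, 0.766, 0.0, 0.001]
ft_force: [-13.8, -7.5, 47.5]
grip_width: 0.11
grasp_force: 45.3
```

step_arm(commands=[24, 0, 0, 0.003, 0, 0, 0, 24, 0, 0, 0.003, 0, 0, 0, 24, 0, 0, 0.08, 0, 0, 0, 28, 0, 0, 0.16, 0, 0, 0, 35, 0.01, 0.05, 0.235, 0, 0, 0, 35, 0.02, 0.14, 0.235, 0, 0, 0, 35, 0.035, 0.23, 0.235, 0, 0, 0, 35, 0.05, 0.31, 0.235, 0, 0, 0, 35, 0.055, 0.353, 0.235, 0, 0, 0, 35, 0.055, 0.353, 0.235, 0, 0, 0])

```text
clock: 38.45
position: [0.5218, 0.3043, 0.243]
ee_rot: [0.642, 0.767, -0.0, -0.001]
ft_force: [0.4, 0.1, 0.1]
grip_width: 0.408
grasp_force: 0.0
```

Run:
```python
from h import *
o=get_obs(); im=camera("wrist")[:,:,::-1]; cv2.imwrite("pics/w11.png",im); print(o["position"],o["ft_force"],o["clock"])
print(proj("wrist",[.5247,.302,.184],o))
I=im.astype(int); m=(I[:,:,2]>100)&(I[:,:,1]<60)&(I[:,:,0]<60); m[:100]=0; m[300:]=0
v,u=np.nonzero(m); k=(abs(u-317)<60); print(u[k].min(),u[k].max(),v[k].min(),v[k].max(),k.sum())
for lim in (.184,): print(at_z("wrist",((u[k].min()+u[k].max())/2,v[k].max()-11.5),lim,o))
t=camera("top"); cv2.imwrite("pics/t11.png",t[:,:,::-1])
# keeper/lid check: lid white corner blob
h=cv2.cvtColor(t,cv2.COLOR_RGB2HSV); w=((h[:,:,1]<60)&(h[:,:,2]>170)).astype(np.uint8)
n,l,s,c=cv2.connectedComponentsWithStats(w)
print([list(s[i]) for i in range(1,n) if s[i,4]>300])
```

```text
[0.52178644 0.30434856 0.24299747] [0.42565389 0.08846309 0.06747117] 38.45
[321.23888468 217.30768675]
312 331 197 231 338
[0.5251293  0.30057227 0.184     ]
[[np.int32(167), np.int32(171), np.int32(144), np.int32(129), np.int32(4895)], [np.int32(259), np.int32(170), np.int32(75), np.int32(53), np.int32(2782)], [np.int32(515), np.int32(179), np.int32(27), np.int32(52), np.int32(909)], [np.int32(565), np.int32(187), np.int32(43), np.int32(44), np.int32(717)], [np.int32(91), np.int32(211), np.int32(24), np.int32(57), np.int32(334)], [np.int32(305), np.int32(282), np.int32(82), np.int32(93), np.int32(3092)], [np.int32(67), np.int32(313), np.int32(34), np.int32(38), np.int32(403)], [np.int32(298), np.int32(340), np.int32(22), np.int32(60), np.int32(616)]]
```

The lid is flat again, and the knob is at about (0.525, 0.301).

step_arm(commands=[35, 0.005, -0.005, 0, 0, 0, 0, 35, 0.005, -0.005, -0.08, 0, 0, 0, 35, 0.005, -0.005, -0.13, 0, 0, 0, 35, 0.005, -0.005, -0.141, 0, 0, 0, 35, 0.005, -0.005, -0.141, 0, 0, 0, 5, 0.005, -0.005, -0.141, 0, 0, 0, 5, 0.005, -0.005, -0.141, 0, 0, 0, 5, 0.005, -0.005, -0.141, 0, 0, 0, 5, 0.005, -0.005, -0.141, 0, 0, 0, 5, 0.005, -0.005, -0.141, 0, 0, 0], squeeze=30)

```text
clock: 39.8
position: [0.5251, 0.2988, 0.161]
ee_rot: [0.643, 0.766, -0.001, 0.0]
ft_force: [-9.2, -5.7, 8.9]
grip_width: 0.153
grasp_force: 29.6
```

step_arm(commands=[5, 0.002, -0.012, 0, 0, 0, 0, 5, 0.004, -0.024, 0, 0, 0, 0, 5, 0.006, -0.036, 0, 0, 0, 0, 5, 0.008, -0.048, 0, 0, 0, 0, 5, 0.01, -0.06, 0, 0, 0, 0, 5, 0.012, -0.07, 0, 0, 0, 0, 5, 0.014, -0.08, 0, 0, 0, 0, 5, 0.016, -0.088, 0, 0, 0, 0, 5, 0.016, -0.094, 0, 0, 0, 0, 5, 0.016, -0.094, 0, 0, 0, 0])

```text
clock: 41.05
position: [0.5339, 0.2492, 0.1612]
ee_rot: [0.641, 0.768, 0.004, -0.003]
ft_force: [-3.4, 19.4, -4.8]
grip_width: 0.149
grasp_force: 29.7
```

step_arm(commands=[35, 0, 0.004, 0, 0, 0, 0, 35, 0, 0.004, 0, 0, 0, 0, 35, 0, 0.004, 0.08, 0, 0, 0, 35, 0, 0.004, 0.16, 0, 0, 0, 35, -0.06, -0.06, 0.22, 0, 0, 0, 35, -0.1, -0.15, 0.22, 0, 0, 0, 35, -0.12, -0.24, 0.22, 0, 0, 0, 35, -0.14, -0.33, 0.22, 0, 0, 0, 35, -0.16, -0.42, 0.22, 0, 0, 0, 35, -0.18, -0.5, 0.22, 0, 0, 0])

```text
clock: 42.3
position: [0.427, -0.0602, 0.2922]
ee_rot: [0.644, 0.765, -0.0, 0.001]
ft_force: [1.2, 0.1, 0.1]
grip_width: 0.407
grasp_force: 0.0
```

Run:
```python
from h import *
o=get_obs(); print(o["position"],o["clock"])
t=camera("top")[:,:,::-1]; s=camera("side")[:,:,::-1]; cv2.imwrite("pics/t12.png",t); cv2.imwrite("pics/s12.png",s)
t0=cv2.imread("pics/top0.png"); s0=cv2.imread("pics/side0.png")
def red(im,x0,y0,x1,y1):
    I=im[y0:y1,x0:x1].astype(float); w=np.clip(I[:,:,2]-np.maximum(I[:,:,1],I[:,:,0])-60,0,None)
    y,x=np.mgrid[y0:y1,x0:x1]; return (w*x).sum()/w.sum(),(w*y).sum()/w.sum()
b=(236,205,262,225); print("top",red(t0,*b),red(t,*b))
b=(296,154,309,172); print("side",red(s0,*b),red(s,*b))
d=cv2.absdiff(t,t0).max(2); dd=(d>40).astype(np.uint8)
n,l,st,c=cv2.connectedComponentsWithStats(cv2.morphologyEx(dd,cv2.MORPH_OPEN,np.ones((2,2))))
print([list(map(int,st[i])) for i in range(1,n) if st[i,4]>8])
```

```text
[ 0.42700605 -0.06017651  0.29216812] 42.3
top (np.float64(248.71088637715644), np.float64(214.24271267102915)) (np.float64(250.05491698595148), np.float64(213.91507024265644))
side (np.float64(302.41776937618147), np.float64(162.69187145557655)) (np.float64(302.9307359307359), np.float64(164.87186147186148))
[[418, 189, 15, 15, 153], [300, 210, 87, 190, 8978], [248, 213, 8, 6, 27], [411, 234, 16, 15, 168], [324, 260, 4, 3, 10], [327, 275, 3, 6, 14], [320, 278, 4, 4, 12], [472, 278, 151, 122, 6382], [564, 282, 3, 3, 9], [311, 286, 3, 6, 14], [315, 290, 3, 3, 9], [507, 291, 34, 24, 405], [309, 297, 4, 10, 23], [301, 302, 25, 37, 417], [290, 336, 35, 42, 524], [290, 357, 3, 4, 10], [458, 372, 10, 7, 43], [440, 383, 46, 17, 449], [387, 391, 25, 9, 159], [417, 394, 5, 6, 22]]
```

The knob is about 1.3 px (4 mm) further in than at the start, so the bolt is against its stop. The top picture shows no change at the rack or the bystanders apart from the knob and the arm.

```bash
python3 -c "
from workcell import *
print(hand_in())"
```

```text
the job is handed in; nothing more can be done
None
```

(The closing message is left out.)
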